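# Nest the rinsing cups and ratchet their retaining arm shut by three clicks

### The job

Nest the rinsing cups in the round steel holder of the bench stand: first the blue one upright in the holder, then the smaller yellow one upright inside the blue one, each set down and not dropped in. Then take the red knob of the ratchet lever and push it round, so that the other end of the lever swings over the cups, for exactly three clicks (never a fourth), and finish there with the gripper still holding the knob, so that I can fit the locking pin. Leave the vial, the dropper bottle and the green specimen mount where they stand.

Things in the scene. Friction and masses are not known exactly. Their poses are not given: they have to be found in the camera images.
- stand: Fixed bench stand: aluminium plate 110 x 250 x 6 mm. Origin on the worktop (z = 0) under the lever's vertical pivot; the axis of the steel cup holder stands 115 mm from it along the stand's own +y. Post and lever hub reach 117 mm high; a grey column with the brass spring pawl, 86 mm high, stands 62 to 91 mm from the pivot on the stand's -x side.
- holder_floor (a point): Centre of the inner floor of the round steel holder on the stand, 10 mm above the worktop. The holder is an open cup of 70 mm inner and 78 mm outer diameter; its rim is 36 mm above the worktop (26 mm above this point).
- cup_medium: Blue rinsing cup, loose: straight round open cup, 54 mm outer and 48 mm inner diameter, 48 mm high, inner floor 4 mm above its underside. Origin at the centre of its underside, z up. Nested, its underside lies on the holder's floor and it stands 22 mm out of the holder.
- cup_medium_centre (a point): Centre of the blue cup, on its axis half-way up (24 mm above its underside, 24 mm below its rim).
- cup_small: Yellow rinsing cup, loose: straight round open cup, 36 mm outer and 30 mm inner diameter, 66 mm high. Origin at the centre of its underside, z up. Nested, its underside lies on the blue cup's inner floor (14 mm above the worktop) and it stands 22 mm out of the blue cup, its rim 80 mm above the worktop.
- cup_small_centre (a point): Centre of the yellow cup, on its axis half-way up (33 mm above its underside, 33 mm below its rim).
- ratchet_lever (a joint): Lever angle, rad, counter-clockwise from above; rest stop 0, starts at 0 to 0.1, far stop 1.22. The pawl clicks behind a tooth at 0.38, 0.62, 0.86 (and a fourth, not wanted, at 1.10). Pushing at the knob takes about 3 N, climbing to about 12 N before each click, where it drops at once by 5 N or more. One-way: never back past a tooth; let go, the lever stays or slips back to the tooth behind. After click three it may stand from 0.845 to 1.05.
- knob (a point): Middle of the red upright round knob: 25 mm diameter, 46 mm high, top 153 mm above the worktop; pinch it from above, any yaw. It moves on a level circle of 100 mm radius about the pivot, counter-clockwise from above as the lever advances; at joint 0 it is at -78, -62 mm in the stand's frame, at 0.9 at 0, -100 mm. The steel arm under it has its top at 105 mm.
- finger_pad (a point): Underside of the black pad (22 mm diameter) at the end of the lever's retaining finger, 90 mm above the worktop and 115 mm from the pivot, opposite the knob. At rest it stands about 95 mm to the side of the holder's axis; at joint 0.9 it is over it, 10 mm above the rim of the nested yellow cup.
- vial_red: White vial with a red cap, standing, 24 mm diameter, 54 mm high, origin under it; to be left alone.
- dropper: Brown dropper bottle with a black top, standing, 34 mm diameter, 102 mm high, origin under it; to be left alone.
- green_mount: Dark green round specimen mount, 40 mm diameter, 22 mm high, origin under it; to be left alone.

How it is judged:
By the outcome, as a careful person would: the job done as asked, in the order asked, and still so for the second after the job is handed in, while the arm keeps its last pose, push and grip.
It also fails if it takes over 72 s, if anything falls off the work surface, if the arm or the gripper's body presses on something with over 40 N, if the wrist force passes 120 N, or if a joint passes its speed limit or range.

### The arm

A 6-joint arm with a two-finger parallel gripper is mounted at the origin on a cart in front of the work surface, level with it; the furniture and walls round the work are solid. World frame = base frame: x ahead of the robot, y to its left, z up, the work surface at z = 0. Lengths are in m, angles in rad, forces in N, time in s.
With the tool pointing down it reaches from about 0.35 to 1 m from the base axis. Payload 7.1 kg.
Tool frame: the origin (TCP) lies midway between the tips of the shut fingers; the grasp point (between the pads) lies 19 mm behind it; z points along the fingers, y is the line along which they close (so a half turn about z gives the same grasp; the last joint's range is limited). The gripper opens to 85 mm and grips with 20 to 120 N. Pads are 22 mm wide; open, the fingers measure 114 mm over their backs; the gripper's body (76 mm by 85 mm) begins 54 mm behind the grasp point. The pads swing forward as they close: fully open they stand 13 mm farther back than shut.
Start: joints at [-1.217, 0.423, 1.63, -0, 1.089, -0.019], TCP at [0.228, -0.582, 0.231] pointing down, gripper open.
Joint ranges: [-3, 3], [-0.9, 2.11], [0.09, 2.58], [-1.31, 4.45], [0.11, 2.69], [-2.54, 2.54]. Speed limits (rad/s): [2.39, 2.39, 3.01, 3.14, 3.14, 3.14].

### API

Orientations are given as [roll, pitch, yaw] about the fixed x, y, z axes, in that order (R = Rz(yaw) Ry(pitch) Rx(roll)).
In Python, from plant import observe, grab_frame, calibration, close_job, find_in gives the robot as it stands.
- The arm moves only by the shell command python3 -m creep 'ROWS' [FORCE]. ROWS is JSON, a list of rows, each a list of 5 numbers: the shift along the tool's x, y, z in mm, then the turn about the tool's z in rad, then the closure, from 0 (fully open) to 1 (shut). A call has 1 to 10 rows; each row is the pose to reach, as a shift and turn from the pose commanded when the call began, along the tool's axes at that moment; what a row does not reach only later rows make up. A row lasts 1/10 s, in which the tool goes at most 50 mm and 8.59 degrees, less where a joint would pass 70% of its speed; a pose out of reach is approached as far as the arm can. A call with a gripper value outside its range is refused whole. The fingers move at their own pace and stop on an object; FORCE is the grip in N (left out, the last holds). Time passes only in rows, so rows that repeat a pose let the fingers close. It gives the time, the measured TCP pose, the force, the opening and the grip force at its end, in the units of the state.
- observe(): the state, without advancing time (a new reading comes with each control period).
- grab_frame(name): name is "scene" or "side" or "wrist"; returns the picture (420x560x3 uint8, red, green, blue); there is no depth.
- calibration(name): a dict with "fx", "fy", "cx", "cy" (pixels), "k1" (the pictures are not rectified: a ray, as slopes to the right and down, at radius r is drawn at 1 + k1 r^2 times it, then the intrinsics apply), "cam_to_world" (4x4, takes a point from camera to world coordinates); the wrist camera has in their place "hand_eye" (4x4, takes a point from camera to tool coordinates, whose origin is the TCP and whose axes are the flange's). Camera axes: x right, y up, looking along -z (the intrinsics and any distortion apply to the point x, -y, -z); pixel columns grow to the right and rows downward; lengths in m; the calibration is good to about 2 mm. A picture is of the moment at which its call begins: read the wrist's pose just before it. calibration takes no time and is no camera call.
- close_job(): hands the job in; it is judged then, once.
Trained networks look in the newest picture that a camera, given by its name, has taken for a name from the list of things; names that differ only in an ending like _2 or _b are one class to them, and where a whole thing is asked for, a point or a joint stands for the part that bears it (a point fixed in the world has none). Each returns a list of dicts, best first, with "score" (0 to 1); they miss things now and then, are a little off and sometimes report something else, mostly with a low value. They report only what shows in the picture. A call takes as long as a camera call.
- find_in(camera, thing): "centre" ([column, row] as shares, 0 to 1, of the picture: columns of its width, rows of its height, amid what is visible of it).
The state is a dict: "clock": time; "joint_pos": joint angles; "qd": joint speeds; "joint_efforts": joint torques, N m; "eef_pos": TCP position; "orientation": TCP orientation; "force": force on the tool from outside, world axes, zero at the start; "wrist_torque": the same for the moment, N m; "gripper_width": opening from 0.0 (shut) to 1.0 (fully open); "grasp_force": force on a finger pad.
Only numpy, scipy, OpenCV 4.12 (cv2) and the standard library are available. Lean on these libraries where they do the work, as an engineer would, in place of code of your own. Each camera call takes 0.05 s, during which the arm holds its last target. There are 200 camera calls.

## Working session

There is one attempt and no reset: what is moved stays moved. The work goes in short steps, Python scripts to look and compute and a shell command to move; the robot and the scene stay as the last step left them, time stands still between calls to the robot, and variables do not carry over. Pictures are saved under pics/ and viewed, at most 10 in all, crops included, and the job is handed in when it is done.

```bash
mkdir -p pics; ls; cat > h.py <<'E'
import numpy as np, cv2
from scipy.spatial.transform import Rotation as Rn
from plant import observe, grab_frame, calibration, close_job, find_in
def pose():
    s=observe(); T=np.eye(4); T[:3,:3]=Rn.from_euler('xyz',s['orientation']).as_matrix(); T[:3,3]=s['eef_pos']; return T
def cam(name,T=None):
    c=calibration(name)
    return c,(c['cam_to_world'] if name!='wrist' else T@np.array(c['hand_eye']))
def ray(name,uv,T=None):
    c,M=cam(name,T); M=np.array(M)
    K=np.array([[c['fx'],0,c['cx']],[0,c['fy'],c['cy']],[0,0,1.]])
    p=cv2.undistortPointsIter(np.array([[uv]],float),K,np.array([c['k1'],0,0,0,0.]),None,None,(3,50,1e-10))[0,0]
    d=M[:3,:3]@np.array([p[0],-p[1],-1]); return M[:3,3],d/np.linalg.norm(d)
def proj(name,P,T=None):
    c,M=cam(name,T); q=np.linalg.inv(np.array(M))@np.append(P,1)
    a,b=q[0]/-q[2],-q[1]/-q[2]; f=1+c['k1']*(a*a+b*b)
    return np.array([c['fx']*a*f+c['cx'],c['fy']*b*f+c['cy']])
def atz(r,z): o,d=r; return o+d*(z-o[2])/d[2]
def tri(rs):
    A=sum(np.eye(3)-np.outer(d,d) for o,d in rs); b=sum((np.eye(3)-np.outer(d,d))@o for o,d in rs)
    return np.linalg.solve(A,b)
def tool(P,T=None):
    T=pose() if T is None else T
    return (T[:3,:3].T@(np.array(P)-T[:3,3])*1000).round(1)
def save(n,im): cv2.imwrite('pics/'+n+'.png',im[:,:,::-1])
E
python3 - <<'E'
from h import *
s=observe();print(s)
ims={n:grab_frame(n) for n in('scene','side')}
save('a',cv2.resize(np.vstack([ims['scene'],ims['side']]),(450,600)) if 0 else ims['scene']); save('b',ims['side'])
for n in ims:
  print(n,np.array(calibration(n)['cam_to_world']).round(2).tolist())
  for t in ['stand','cup_medium','cup_small','knob','finger_pad','holder_floor','vial_red','dropper','green_mount']:
    print(t,[(round(r['score'],2),(np.array(r['centre'])*[560,420]).round(1).tolist()) for r in find_in(n,t)[:3]])
E
```

```text
pics
{'clock': 0.0, 'joint_pos': array([-1.21698227e+00,  4.23874133e-01,  1.63069446e+00,  1.73645877e-06,
        1.08860295e+00, -1.90242719e-02]), 'qd': array([-0.00220994,  0.00087866, -0.00117869,  0.00122841,  0.00085122,
       -0.00189116]), 'joint_efforts': array([-8.94328223e-04, -5.57391500e+01, -2.81747460e+01, -1.35450914e-04,
        7.32363551e-03, -2.52859792e-06]), 'eef_pos': array([ 0.22748141, -0.58153831,  0.23052315]), 'orientation': array([-3.14001408e+00, -3.15723478e-05,  3.72837496e-01]), 'force': array([-0.97860654, -0.56683065, -0.31645338]), 'wrist_torque': array([0.01612714, 0.01153667, 0.04989795]), 'grasp_force': 0.0, 'gripper_width': 0.9944132393957021}
scene [[-0.69, 0.51, -0.52, 0.11], [-0.72, -0.5, 0.48, 0.57], [-0.02, 0.7, 0.71, 0.75], [0.0, 0.0, 0.0, 1.0]]
stand [(0.8, [257.3, 284.4])]
cup_medium [(0.84, [346.9, 231.6])]
cup_small [(0.7, [374.8, 214.1]), (0.59, [233.4, 218.3])]
knob [(0.7, [269.3, 250.2])]
finger_pad [(0.83, [269.3, 248.9]), (0.58, [347.8, 231.4]), (0.51, [382.3, 214.7])]
holder_floor [(0.72, [255.6, 282.3])]
vial_red [(0.54, [354.4, 284.7])]
dropper [(0.64, [183.6, 237.1])]
green_mount [(0.62, [235.6, 218.7])]
side [[0.97, 0.05, -0.22, 0.35], [-0.22, 0.33, -0.92, -0.77], [0.02, 0.94, 0.33, 0.44], [0.0, 0.0, 0.0, 1.0]]
stand [(0.97, [252.5, 233.5])]
cup_medium [(0.68, [242.8, 279.9])]
cup_small [(0.66, [336.4, 214.7]), (0.56, [247.8, 314.5])]
knob [(0.98, [256.3, 214.7])]
finger_pad [(0.9, [255.4, 212.9])]
holder_floor [(0.94, [250.3, 234.5])]
vial_red [(0.89, [189.3, 268.6])]
dropper [(0.9, [337.8, 214.2]), (0.7, [187.0, 268.3])]
green_mount [(0.6, [354.9, 250.0]), (0.21, [256.9, 214.5])]
```

View pics/a.png

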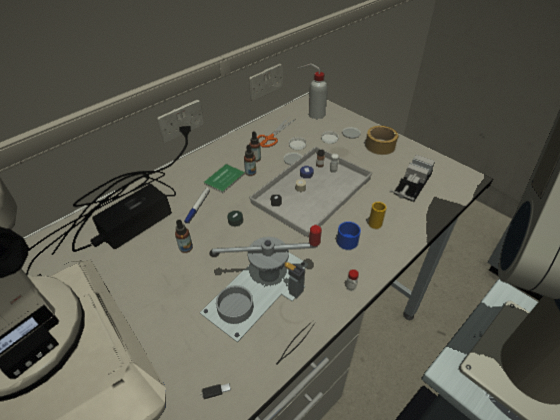

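View pics/b.png

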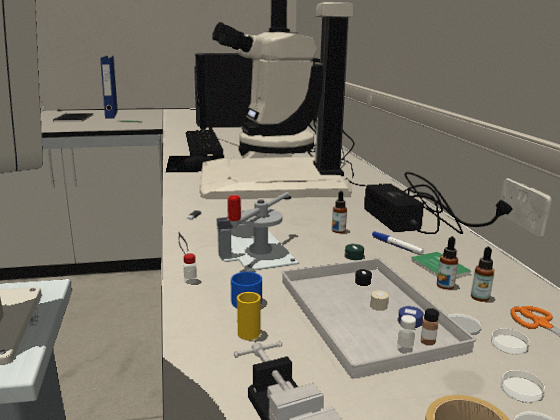

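The scene view shows blue cup (348,236), yellow cup (377,215), knob (315,236), hub (268,258), holder (235,304), pad end (213,252), vial (352,279). The side view shows blue (246,290), yellow (248,317), knob (234,208), vial (190,268), dropper (340,214).

```bash
python3 - <<'E'
from h import *
def seg(im,lo,hi,box):
    h=cv2.cvtColor(im,cv2.COLOR_RGB2HSV); m=cv2.inRange(h,lo,hi); x0,y0,x1,y1=box
    k=np.zeros_like(m);k[y0:y1,x0:x1]=m[y0:y1,x0:x1]; n,l,s,c=cv2.connectedComponentsWithStats(k); i=1+s[1:,4].argmax()
    return s[i],c[i]
S=cv2.imread('pics/a.png')[:,:,::-1].copy();D=cv2.imread('pics/b.png')[:,:,::-1].copy()
for nm,lo,hi,b1,b2 in [('blue',(105,120,30),(130,255,255),(325,210,370,260),(220,260,270,315)),('yel',(15,120,60),(30,255,255),(360,190,395,235),(225,285,270,345)),('knob',(0,150,60),(8,255,255),(300,215,330,250),(220,185,250,225)),
  ('vialcap',(0,150,60),(8,255,255),(340,262,365,285),(178,248,200,268))]:
    out=[]
    for im,b in((S,b1),(D,b2)):
        s,c=seg(im,lo,hi,b); out.append(c); print(nm,s,c.round(1))
    r=[ray('scene',out[0]),ray('side',out[1])]; P=tri(r); print(nm,P.round(4),'reproj',(proj('scene',P)-out[0]).round(1),(proj('side',P)-out[1]).round(1))
for nm,a,b in [('pad',(214,252),(288,197)),('hub',(268,244),(265,205)),('dropper',(183,237),(340,214)),('green',(235,217),(354,250))]:
    P=tri([ray('scene',a),ray('side',b)]); print(nm,P.round(4),(proj('scene',P)-a).round(1),(proj('side',P)-b).round(1))
print('holder rim',atz(ray('scene',(235,301)),.036))
E
```

```text
blue [337 222  24  27 498] [348.2 234.9]
blue [231 271  31  37 668] [245.3 284.3]
blue [0.4621 0.0145 0.032 ] reproj [-0.4 -0.4] [-0.7  0.4]
yel [369 202  18  27 344] [376.8 214.5]
yel [ 237  292   24   48 1027] [248.6 315.1]
yel [ 0.4529 -0.0894  0.0338] reproj [0. 0.] [ 0. -0.]
knob [310 225  11  21 145] [315.5 234.1]
knob [228 195  13  26 279] [233.8 207.4]
knob [0.4611 0.1386 0.1305] reproj [0.1 0.1] [ 0.1 -0.1]
vialcap [349 270   9   9  64] [353.1 273.7]
vialcap [184 254  11  10  89] [189.1 258.3]
vialcap [0.3734 0.1069 0.0469] reproj [0.1 0.1] [ 0.2 -0.1]
pad [0.603  0.304  0.0909] [-0.3 -0.5] [-0.4  0.3]
hub [0.5315 0.2128 0.1048] [-0.9 -1.2] [-1.3  0.9]
dropper [0.7304 0.3088 0.0409] [-0.4 -0.6] [-0.5  0.5]
green [0.7151 0.162  0.014 ] [-0.1 -0.1] [-0.1  0.1]
holder rim [0.50573318 0.33095283 0.036     ]
```

```bash
python3 - <<'E'
from h import *
print(np.array(calibration('wrist')['hand_eye']).round(3).tolist(), calibration('wrist')['fx'])
T=pose();print(tool([.462,.0145,.23],T),observe()['clock'],observe()['orientation'])
E
```

```text
[[0.001, 0.961, 0.278, 0.069], [1.0, -0.001, 0.001, -0.0], [0.001, 0.278, -0.961, -0.143], [0.0, 0.0, 0.0, 1.0]] 375.8647130777777
[ 435.5 -470.2    1.3] 1.0 [-3.14153940e+00 -2.48968392e-06  3.72810720e-01]
```

```bash
python3 -m creep '[[30,-33,0,-0.14,0],[63,-68,0,-0.28,0],[97,-104,0,-0.42,0],[130,-140,0,-0.56,0],[164,-177,0,-0.7,0],[197,-213,0,-0.84,0],[231,-249,0,-0.98,0],[265,-286,0,-1.12,0],[298,-322,0,-1.26,0],[332,-358,0,-1.4,0]]'
python3 - <<'E'
from h import *
T=pose();print(tool([.462,.0145,.23],T),observe()['clock'],observe()['orientation'])
E
```

```text
clock: 2.0
eef_pos: [0.4069, -0.1259, 0.2317]
orientation: [3.141, 0.001, 1.778]
force: [0.6, -0.6, 0.6]
gripper_width: 0.995
grasp_force: 0.0
[126.   82.8   1.7] 2.0 [3.14071711e+00 5.38935502e-04 1.77827353e+00]
```

```bash
python3 -m creep '[[42,27,0,-0.14,0],[84,54,0,-0.28,0],[126,82,0,-0.42,0],[126,82,0,-0.5,0],[126,82,0,-0.5,0],[126,82,0,-0.5,0]]'
python3 - <<'E'
from h import *
T=pose(); im=grab_frame('wrist'); save('w1',im)
print(T[:3,3],observe()['orientation'])
for t in ['cup_medium','cup_medium_centre','cup_small','cup_small_centre','knob','holder_floor']:
    print(t,[(round(r['score'],2),(np.array(r['centre'])*[560,420]).round(1).tolist()) for r in find_in('wrist',t)[:3]])
for n,P in [('blue',[.462,.0145,.048]),('yel',[.453,-.089,.066]),('knob',[.461,.1386,.153])]: print(n,proj('wrist',P,T))
E
```

```text
clock: 2.6
eef_pos: [0.4612, 0.012, 0.2313]
orientation: [-3.141, -0.0, 2.271]
force: [-1.3, 0.9, -0.7]
gripper_width: 0.999
grasp_force: 0.0
[0.46122195 0.01197074 0.23126116] [-3.14126777e+00 -1.05767001e-04  2.26985024e+00]
cup_medium [(0.84, [282.9, 179.6])]
cup_medium_centre [(0.73, [282.8, 180.1])]
cup_small [(0.94, [209.5, 251.4])]
cup_small_centre [(0.75, [209.3, 251.6])]
knob [(0.62, [503.6, 43.1])]
holder_floor [(0.59, [471.1, 60.5])]
blue [288.73880466 177.9807339 ]
yel [206.19769762 262.73620994]
knob [437.16004992  46.33019646]
```

View pics/w1.png

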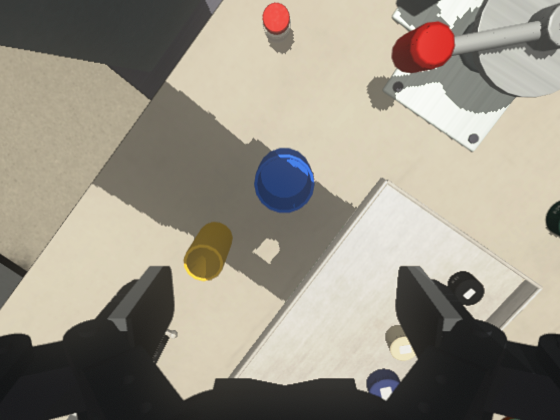

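Wrist view: blue cup at (284,180), yellow cup (208,251), knob top (434,44); the projections from the two fixed cameras agree within a few pixels. I'll refine using cup silhouettes.

```bash
cat >> h.py <<'E'
from scipy.optimize import fsolve, least_squares
COL={'blue':((105,120,20),(130,255,255),.027,0,.048),'yel':((15,110,40),(32,255,255),.018,0,.066),'knob':((0,140,50),(8,255,255),.0125,.107,.153)}
A=np.linspace(0,2*np.pi,60)
def blob(im,c,near):
    lo,hi=COL[c][:2]; m=cv2.inRange(cv2.cvtColor(im,cv2.COLOR_RGB2HSV),lo,hi); n,l,s,cc=cv2.connectedComponentsWithStats(m)
    i=min((i for i in range(1,n) if s[i,4]>60),key=lambda i:np.linalg.norm(cc[i]-near)); return (l==i).astype(np.uint8)
def fit(cs,col,g,base=None):
    "cs: list of (cam,T,mask); fits x,y (and z if base is None) of a standing cylinder to silhouettes' bounding data"
    _,_,r,z0,z1=COL[col]
    def hull(m): return cv2.convexHull(np.vstack(cv2.findContours(m,cv2.RETR_EXTERNAL,cv2.CHAIN_APPROX_NONE)[0]))[:,0].astype(float)
    def ext(p): return np.array([(p@np.array([np.cos(t),np.sin(t)])).max() for t in A[::3]])
    E=[ext(hull(m)) for _,_,m in cs]
    def f(v):
        b=v[2] if base is None else base; out=[]
        for (n,T,_),e in zip(cs,E):
            p=np.array([proj(n,[v[0]+r*np.cos(a),v[1]+r*np.sin(a),z+b],T) for z in(z0,z1) for a in A]); out.append(ext(p)-e)
        return np.hstack(out)
    s=least_squares(f,list(g)+([0] if base is None else []),loss='soft_l1',x_scale=.01); return s.x.round(4), round(np.sqrt((s.fun**2).mean()),2)
E
python3 - <<'E'
from h import *
T=pose(); W,S,D=[cv2.imread('pics/%s.png'%n)[:,:,::-1].copy() for n in('w1','a','b')]
for c,w,s,d,g in [('blue',(284,180),(348,235),(245,284),(.462,.0145)),('yel',(208,251),(377,214),(248,315),(.453,-.089)),('knob',(422,48),(315,234),(234,207),(.461,.139))]:
    mw,ms,md=blob(W,c,w),blob(S,c,s),blob(D,c,d)
    print(c,'wrist',fit([('wrist',T,mw)],c,g,0),'fixed',fit([('scene',None,ms),('side',None,md)],c,g),'all',fit([('scene',None,ms),('side',None,md),('wrist',T,mw)],c,g))
E
```

```text
Traceback (most recent call last):
  File "h.py", line 43, in fit
    s=least_squares(f,list(g)+([0] if base is None else []),loss='soft_l1',x_scale=.01); return s.x.round(4), round(np.sqrt((s.fun**2).mean()),2)
  File "h.py", line 41, in f
    p=np.array([proj(n,[v[0]+r*np.cos(a),v[1]+r*np.sin(a),z+b],T) for z in(z0,z1) for a in A]); out.append(ext(p)-e)
                ~~~~^^^^^^^^^^^^^^^^^^^^^^^^^^^^^^^^^^^^^^^^^^^^^
  File "h.py", line 15, in proj
    c,M=cam(name,T); q=np.linalg.inv(np.array(M))@np.append(P,1)
        ~~~^^^^^^^^
  File "h.py", line 7, in cam
    c=calibration(name)
ValueError: time passes only in moves, steps and waits
```

```bash
sed -i 's/^from plant.*/&\nfrom functools import lru_cache\ncalibration=lru_cache(None)(calibration)/' h.py
python3 - <<'E'
from h import *
T=pose(); W,S,D=[cv2.imread('pics/%s.png'%n)[:,:,::-1].copy() for n in('w1','a','b')]
for c,w,s,d,g in [('blue',(284,180),(348,235),(245,284),(.462,.0145)),('yel',(208,251),(377,214),(248,315),(.453,-.089)),('knob',(422,48),(315,234),(234,207),(.461,.139))]:
    mw,ms,md=blob(W,c,w),blob(S,c,s),blob(D,c,d)
    print(c,'wrist',fit([('wrist',T,mw)],c,g,0),'fixed',fit([('scene',None,ms),('side',None,md)],c,g),'all',fit([('scene',None,ms),('side',None,md),('wrist',T,mw)],c,g))
E
```

```text
blue wrist (array([0.4626, 0.0068]), np.float64(1.45)) fixed (array([0.464 , 0.0106, 0.0006]), np.float64(1.6)) all (array([ 4.631e-01,  7.300e-03, -1.000e-04]), np.float64(1.79))
yel wrist (array([ 0.4512, -0.0917]), np.float64(1.11)) fixed (array([ 4.53e-01, -8.86e-02, -2.00e-04]), np.float64(0.83)) all (array([ 4.518e-01, -9.110e-02,  4.000e-04]), np.float64(1.14))
knob wrist (array([0.4587, 0.1365]), np.float64(3.56)) fixed (array([ 0.4615,  0.142 , -0.001 ]), np.float64(1.55)) all (array([ 0.4603,  0.1386, -0.0032]), np.float64(2.27))
```

```bash
python3 -m creep '[[-4,-1,45,0,0],[-5,-2,90,0,0],[-5,-2,135,0,0],[-5,-2,175,0,0],[-5,-2,198,0,0],[-5,-2,206,0,0],[-5,-2,206,0,0],[-5,-2,206,0,0.5],[-5,-2,206,0,1],[-5,-2,206,0,1]]' 30
python3 -m creep '[[0,0,0,0,1],[0,0,0,0,1],[0,0,0,0,1]]' 30
```

```text
clock: 3.95
eef_pos: [0.4644, 0.007, 0.027]
orientation: [3.139, 0.002, 2.273]
force: [-1.3, 0.4, 7.8]
gripper_width: 0.627
grasp_force: 30.1
clock: 4.25
eef_pos: [0.4644, 0.007, 0.027]
orientation: [3.139, 0.002, 2.273]
force: [-0.5, -0.9, 7.4]
gripper_width: 0.631
grasp_force: 30.0
```

```bash
python3 -m creep '[[0,0,-8,0,1],[0,0,-30,0,1],[0,0,-75,0,1],[0,0,-120,0,1],[0,0,-165,0,1],[0,0,-193,0,1],[0,0,-193,0,1],[30,33,-193,0,1],[62,68,-193,0,1],[95,104,-193,0,1]]' 30
python3 -m creep '[[32,35,0,0,1],[64,70,0,0,1],[96,105,0,0,1],[120,131,0,0,1],[125,137,0,0,1],[125,137,0,0,1],[125,137,0,0,1],[125,137,0,0,1]]' 30
python3 - <<'E'
from h import *
T=pose(); im=grab_frame('wrist'); save('w2',im)
print(find_in('wrist','holder_floor'),find_in('wrist','stand'))
E
```

```text
clock: 5.25
eef_pos: [0.4808, 0.1478, 0.2184]
orientation: [3.142, 0.0, 2.271]
force: [1.2, -0.5, -0.1]
gripper_width: 0.623
grasp_force: 32.1
clock: 6.05
eef_pos: [0.5049, 0.3291, 0.2181]
orientation: [-3.141, 0.0, 2.271]
force: [0.3, -0.7, -0.1]
gripper_width: 0.629
grasp_force: 32.1
[{'centre': [0.4416, 0.4502], 'score': 0.58}] [{'centre': [0.4387, 0.4502], 'score': 0.65}]
```

View pics/w2.png

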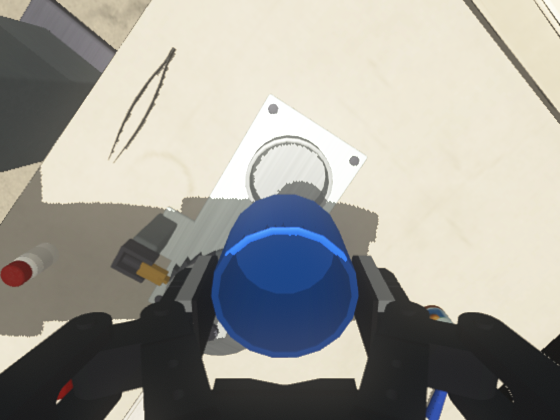

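Holder rim is at about cols 246–332, top row 135 (centre ≈(289,177)); the blue cup is upright in the pads, rim centre ≈(285,290). Now fit both.

```bash
python3 - <<'E'
from h import *
T=pose(); W=cv2.imread('pics/w2.png')[:,:,::-1].copy(); print(T[:3,3])
m=blob(W,'blue',(285,290))
v,e=fit([('wrist',T,m)],'blue',T[:2,3],None); print('cup tool',tool(v,T),e)
g=cv2.cvtColor(W,cv2.COLOR_RGB2GRAY); print(g[175,236:262],g[175,318:342],g[128:150,289])
def ring(v,r=.039,z=.036): return np.array([proj('wrist',[v[0]+r*np.cos(a),v[1]+r*np.sin(a),z],T) for a in A])
def f(v): p=ring(v); return [p[:,0].min()-246,p[:,0].max()-332,p[:,1].min()-135]
s=least_squares(f,[.506,.331]); print('holder',s.x,s.fun,'tool',tool([*s.x,.036],T))
# plate corner check
for uv in [(270,95),(367,158)]: print('corner',atz(ray('wrist',uv,T),.006))
print('bolts',[atz(ray('wrist',uv,T),.008) for uv in[(273,109),(354,161)]])
E
```

```text
[0.50527729 0.32954673 0.21851823]
cup tool [-0.5 -1.7 30.8] 0.89
[255 255 255 255 255 255 255 255 255 249 228 227 225 200 122 111 121 154
 212 231 231 232 234 235 234 232] [229 229 227 225 228 233 230 139 106 122 200 226 223 223 240 254 254 254
 254 254 253 253 254 254] [255 255 255 255 255 255 255 188 137 146 224 253 245 218 174 145 193 235
 238 235 235 234]
holder [0.50717661 0.33117658] [-1.14216879  1.14081411  0.07146423] tool [  0.    2.5 182.5]
corner [0.44773347 0.37504055 0.006     ]
corner [0.55467274 0.39020555 0.006     ]
bolts [array([0.45766489, 0.36742435, 0.008     ]), array([0.54670855, 0.38017418, 0.008     ])]
```

```bash
python3 -m creep '[[0,3,40,0,1],[0,3,80,0,1],[0,3,115,0,1],[0,3,140,0,1],[0,3,150,0,1],[0,3,150,0,1],[0,3,150,0,1]]' 30
python3 - <<'E'
from h import *
T=pose(); im=grab_frame('side'); g=grab_frame('scene'); 
a=cv2.resize(im[150:300,180:330],(500,500)); b=cv2.resize(g[220:370,170:320],(300,300)); c=np.zeros((500,300,3),np.uint8); c[:300]=b
save('p3',np.hstack([a,c])); print(T[:3,3],observe()['force'])
E
```

```text
clock: 6.9
eef_pos: [0.5083, 0.3328, 0.0695]
orientation: [3.14, 0.0, 2.272]
force: [-0.0, -0.7, -0.0]
gripper_width: 0.63
grasp_force: 32.1
[0.50830086 0.33284486 0.06945707] [ 0.83998341 -0.28410513 -0.91712186]
```

View pics/p3.png

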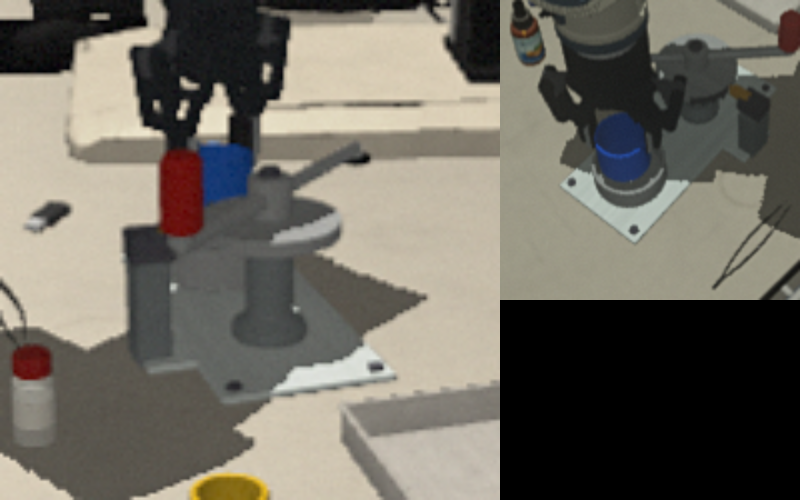

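The cup hangs centred over the holder in the scene crop ((622,150) above the rim (630,185)). Lowering gently.

```bash
python3 -m creep '[[0,0,8,0,1],[0,0,16,0,1],[0,0,22,0,1],[0,0,26,0,1],[0,0,28,0,1],[0,0,28,0,1]]' 30
python3 -m creep '[[0,0,1,0,1],[0,0,2,0,1],[0,0,2,0,1]]' 30
```

```text
clock: 7.6
eef_pos: [0.5072, 0.3325, 0.0398]
orientation: [-3.141, -0.0, 2.273]
force: [0.1, 0.4, -0.9]
gripper_width: 0.621
grasp_force: 32.1
clock: 7.9
eef_pos: [0.5075, 0.3326, 0.0384]
orientation: [3.141, 0.0, 2.273]
force: [0.2, -0.1, -0.4]
gripper_width: 0.627
grasp_force: 32.1
```

```bash
python3 -m creep '[[0,0,1,0,1],[0,0,1,0,1]]' 30;  python3 -m creep '[[0,0,1,0,1],[0,0,1,0,1]]' 30; python3 -m creep '[[0,0,1,0,1],[0,0,1,0,1]]' 30
```

```text
clock: 8.1
eef_pos: [0.5074, 0.3326, 0.0373]
orientation: [-3.142, -0.0, 2.273]
force: [0.3, 0.5, -0.3]
gripper_width: 0.632
grasp_force: 32.1
clock: 8.3
eef_pos: [0.5075, 0.3327, 0.0371]
orientation: [3.142, -0.0, 2.273]
force: [-2.5, -1.3, 7.1]
gripper_width: 0.625
grasp_force: 32.7
clock: 8.5
eef_pos: [0.5075, 0.3327, 0.037]
orientation: [3.141, -0.0, 2.273]
force: [-5.4, -2.4, 15.1]
gripper_width: 0.628
grasp_force: 33.4
```

```bash
python3 -m creep '[[0,0,-1.5,0,1],[0,0,-1.5,0,0.3],[0,0,-1.5,0,0.2],[0,0,-1.5,0,0.15],[0,0,-1.5,0,0.15],[0,0,-6,0,0.15],[0,0,-30,0,0.15],[0,0,-75,0,0.15],[0,0,-120,0,0.15],[0,0,-160,0,0.15]]' 30
python3 - <<'E'
from h import *
T=pose(); W=grab_frame('wrist'); save('w4',W); print(T[:3,3])
m=blob(W,'blue',(285,180)); print(cv2.boundingRect(m))
print('blue',fit([('wrist',T,m)],'blue',T[:2,3],.010))
# go back to yellow
print('yel tool',tool([.4515,-.0915,.20],T))
E
```

```text
clock: 9.5
eef_pos: [0.5075, 0.3327, 0.1976]
orientation: [3.141, 0.0, 2.273]
force: [0.8, 0.1, -0.2]
gripper_width: 0.847
grasp_force: 0.0
[0.50753308 0.33266415 0.19763446]
(250, 155, 70, 68)
blue (array([0.5063, 0.3318]), np.float64(3.01))
yel tool [-287.7 -316.7   -2.6]
```

View pics/w4.png

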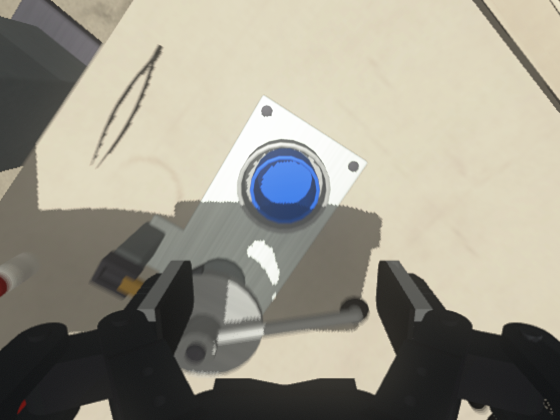

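Blue cup sits upright within the holder: rim centre ≈(285,189), holder rim ≈(284,185), with a gap all around. On to the yellow cup.

```bash
python3 -m creep '[[-20,-22,-5,0,0.15],[-52,-57,-5,0,0.15],[-84,-93,-5,0,0.15],[-117,-129,-5,0,0.15],[-150,-165,-5,0,0.15],[-183,-201,-5,0,0.15],[-216,-237,-5,0,0.15],[-248,-273,-5,0,0.15],[-275,-303,-5,0,0.15],[-288,-317,-5,0,0.15]]'
python3 -m creep '[[0,0,0,0,0.15],[0,0,0,0,0.15],[0,0,0,0,0.15]]'
python3 - <<'E'
from h import *
Tp=pose().copy(); Tp[:3,3]=[.50753,.33266,.19763]; Tp[:3,:3]=Rn.from_euler('xyz',[np.pi,0,2.273]).as_matrix()
print('blue rim tool',tool(atz(ray('wrist',(285,189),Tp),.058),Tp),'holder',tool(atz(ray('wrist',(284,185),Tp),.036),Tp))
T=pose(); W=grab_frame('wrist'); save('w5',W); print(T[:3,3])
print(find_in('wrist','cup_small')[:2])
m=blob(W,'yel',(285,180)); v,e=fit([('wrist',T,m)],'yel',T[:2,3],0); print(cv2.boundingRect(m),'yel',v,e,tool([*v,0],T))
E
```

```text
clock: 10.55
eef_pos: [0.4507, -0.0947, 0.2006]
orientation: [-3.142, 0.001, 2.27]
force: [0.4, -0.7, -0.7]
gripper_width: 0.854
grasp_force: 0.0
clock: 10.85
eef_pos: [0.4515, -0.0911, 0.2003]
orientation: [3.141, -0.0, 2.274]
force: [0.9, 0.3, -0.0]
gripper_width: 0.851
grasp_force: 0.0
blue rim tool [  2.1  -1.1 139.6] holder [ 1.000e-01 -1.900e+00  1.616e+02]
[ 0.45146851 -0.09113983  0.20032469]
[{'centre': [0.5118, 0.4448], 'score': 0.62}]
(263, 157, 47, 58) yel [ 0.4507 -0.091 ] 0.83 [  0.6  -0.5 200.3]
```

```bash
python3 -m creep '[[0,1,45,0,0.15],[0,1,90,0,0.15],[0,1,130,0,0.15],[0,1,148,0,0.15],[0,1,154,0,0.15],[0,1,154,0,0.15],[0,1,154,0,0.4],[0,1,154,0,0.6],[0,1,154,0,1],[0,1,154,0,1]]' 30
python3 -m creep '[[0,0,0,0,1],[0,0,0,0,1],[0,0,0,0,1]]' 30
```

```text
clock: 11.95
eef_pos: [0.4531, -0.0915, 0.0477]
orientation: [3.14, 0.002, 2.273]
force: [-0.4, 1.7, 7.1]
gripper_width: 0.401
grasp_force: 29.5
clock: 12.25
eef_pos: [0.4531, -0.0916, 0.0477]
orientation: [3.14, 0.002, 2.272]
force: [-1.2, 1.4, 6.4]
gripper_width: 0.395
grasp_force: 29.5
```

```bash
python3 -m creep '[[0,0,-8,0,1],[0,0,-30,0,1],[0,0,-75,0,1],[0,0,-120,0,1],[0,0,-165,0,1],[0,0,-182,0,1],[15,16,-182,0,1],[45,49,-182,0,1],[77,84,-182,0,1],[110,120,-182,0,1]]' 30
python3 -m creep '[[33,36,0,0,1],[66,72,0,0,1],[99,108,0,0,1],[132,144,0,0,1],[160,175,0,0,1],[175,192,0,0,1],[178,195,0,0,1],[178,195,0,0,1],[178,195,0,0,1]]' 30
python3 - <<'E'
from h import *
T=pose(); W=grab_frame('wrist'); save('w6',W); print(T[:3,3])
m=blob(W,'yel',(285,290)); v,e=fit([('wrist',T,m)],'yel',T[:2,3],None); print('yel tool',tool(v,T),e)
m=blob(W,'blue',(285,180)); print('blue box',cv2.boundingRect(m))
print(tool([.5075,.3327,.0617],T))
E
```

```text
clock: 13.25
eef_pos: [0.4726, 0.0714, 0.2295]
orientation: [3.14, 0.001, 2.271]
force: [1.5, -0.5, -0.9]
gripper_width: 0.396
grasp_force: 30.4
clock: 14.15
eef_pos: [0.5063, 0.3307, 0.2285]
orientation: [-3.141, 0.0, 2.272]
force: [-0.3, 0.0, -1.2]
gripper_width: 0.394
grasp_force: 30.4
[0.50630664 0.3307037  0.22849538]
yel tool [-0.6 -1.5 52. ] 0.47
blue box (257, 148, 62, 57)
[  0.8   2.3 166.8]
```

View pics/w6.png

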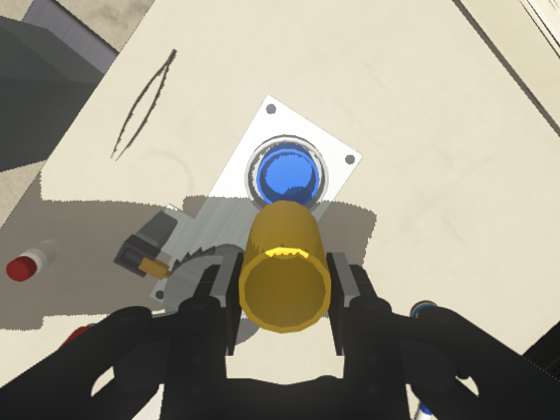

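```bash
python3 - <<'E'
from h import *
T=pose(); W=cv2.imread('pics/w6.png')[:,:,::-1].copy()
m=blob(W,'blue',(285,180))
print(np.where(m[175])[0][[0,-1]],np.where(m[180])[0][[0,-1]],np.where(m[:,288])[0][0])
def f(v,r=.027,z=.058):
    p=np.array([proj('wrist',[v[0]+r*np.cos(a),v[1]+r*np.sin(a),z],T) for a in A]); return [p[:,0].min()-257,p[:,0].max()-319,p[:,1].min()-148]
s=least_squares(f,[.506,.331]); print(s.x,s.fun,tool([*s.x,.058],T))
E
```

```text
[257 317] [257 318] 148
[0.50590513 0.33342937] [-0.71421884  0.71352744  0.03273383] [  2.6   1.5 170.6]
```

```bash
python3 -m creep '[[2,2.5,40,0,1],[2,2.5,80,0,1],[2,2.5,105,0,1],[2,2.5,116,0,1],[2,2.5,116,0,1],[2,2.5,116,0,1]]' 30
python3 - <<'E'
from h import *
T=pose(); g=grab_frame('scene'); im=grab_frame('side'); print(T[:3,3],observe()['force'])
save('p7',np.hstack([cv2.resize(g[240:340,190:290],(500,500),interpolation=3),cv2.resize(im[160:220,215:275],(300,500))]))
E
```

```text
clock: 14.8
eef_pos: [0.5082, 0.335, 0.1135]
orientation: [3.14, 0.0, 2.272]
force: [-0.3, 0.0, -0.0]
gripper_width: 0.398
grasp_force: 30.4
[0.50818943 0.33504438 0.11354879] [-0.07247252 -0.15330694 -0.59405213]
```

View pics/p7.png

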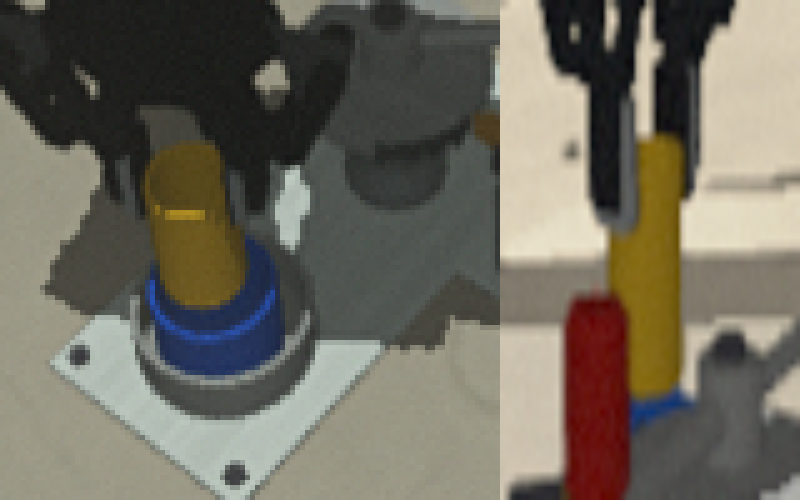

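The yellow cup hangs about 8 mm above the blue rim, but looks off toward image left: bottom ≈col 203 against rim centre ≈col 215 in the crop. I'll quantify before inserting.

```bash
python3 - <<'E'
from h import *
T=pose(); g=grab_frame('scene'); d=grab_frame('side')
my=blob(g,'yel',(230,285)); mb=blob(g,'blue',(233,305))
for r in range(284,304,3):
    y=np.where(my[r])[0]; b=np.where(mb[r])[0]; print(r,y[[0,-1]] if len(y) else '',b[[0,-1]] if len(b) else '')
print(cv2.boundingRect(my),cv2.boundingRect(mb))
# model: predicted edges per (x,y) ; find yellow xy at base .0655 and blue at base .010 by lower hull directions
def low(m,ts):
    c=np.argwhere(m)[:,::-1]; return np.array([(c@[np.cos(t),np.sin(t)]).max() for t in ts])
ts=np.radians([0,30,60,90,120,150,180]);
def est(m,r,zs,g0,ts):
    e=low(m,ts)
    f=lambda v: np.array([(np.array([proj('scene',[v[0]+r*np.cos(a),v[1]+r*np.sin(a),z]) for z in zs for a in A])@[np.cos(t),np.sin(t)]).max() for t in ts])-e-.0
    s=least_squares(f,g0); return s.x.round(4),s.fun.round(1)
Y,fy=est(my,.018,(.0658,.125),(.508,.333),np.radians([30,50,70,90,110]))
B,fb=est(mb,.027,(.037,.058),(.508,.333),np.radians([0,20,160,180]))
print(Y,fy,B,fb,'shift tool',tool([*(B-Y+T[:2,3]),T[2,3]],T))
E
```

```text
284 [220 235] 
287 [220 237] 
290 [221 238] [239 242]
293 [222 238] [240 244]
296 [222 237] [220 244]
299 [224 234] [219 245]
302  [220 245]
(218, 268, 21, 33) (219, 288, 27, 27)
[0.5113 0.336 ] [ 0.1 -0.1 -0.3  0.4 -0.1] [0.5036 0.3377] [ 1.1 -0.6  0.5  0.1] shift tool [ 6.3 -4.8 -0. ]
```

```bash
python3 -m creep '[[-0.5,-3,0,0,1],[-0.5,-3,0,0,1],[-0.5,-3,8,0,1],[-0.5,-3,16,0,1],[-0.5,-3,20,0,1],[-0.5,-3,20,0,1]]' 30
python3 -m creep '[[0,0,8,0,1],[0,0,16,0,1],[0,0,22,0,1],[0,0,27,0,1],[0,0,29,0,1],[0,0,29,0,1]]' 30
```

```text
clock: 15.6
eef_pos: [0.5047, 0.3324, 0.091]
orientation: [-3.139, -0.0, 2.273]
force: [0.3, -0.1, -0.5]
gripper_width: 0.398
grasp_force: 30.4
clock: 16.2
eef_pos: [0.5052, 0.3327, 0.0629]
orientation: [-3.141, -0.0, 2.273]
force: [-0.0, -0.3, -0.1]
gripper_width: 0.395
grasp_force: 30.4
```

```bash
python3 -m creep '[[0,0,1,0,1],[0,0,1,0,1]]' 30; python3 -m creep '[[0,0,1,0,1],[0,0,1,0,1]]' 30; python3 -m creep '[[0,0,0.6,0,1],[0,0,0.6,0,1]]' 30
```

```text
clock: 16.4
eef_pos: [0.5055, 0.3329, 0.0625]
orientation: [3.141, 0.0, 2.273]
force: [-0.4, -0.8, -0.9]
gripper_width: 0.395
grasp_force: 30.4
clock: 16.6
eef_pos: [0.5056, 0.333, 0.0617]
orientation: [3.141, 0.0, 2.273]
force: [-0.9, 0.1, 2.3]
gripper_width: 0.399
grasp_force: 30.7
clock: 16.8
eef_pos: [0.5056, 0.333, 0.0617]
orientation: [3.141, 0.0, 2.273]
force: [-2.4, -0.7, 8.7]
gripper_width: 0.4
grasp_force: 31.3
```

Seated at exactly the predicted height (0.0617). Release, lift and look.

```bash
python3 -m creep '[[0,0,-1,0,1],[0,0,-1,0,0.55],[0,0,-1,0,0.45],[0,0,-1,0,0.35],[0,0,-2,0,0.35],[0,0,-20,0,0.35],[0,0,-60,0,0.35],[0,0,-105,0,0.3],[0,0,-150,0,0.3],[0,0,-160,0,0.3]]' 30
python3 - <<'E'
from h import *
T=pose(); W=grab_frame('wrist'); print(T[:3,3])
g=grab_frame('scene')
save('p8',np.hstack([cv2.resize(W,(400,300)),cv2.resize(g[190:340,190:340],(300,300))]))
my=blob(g,'yel',(232,280)); print(cv2.boundingRect(my))
mk=blob(g,'knob',(315,234)); d=grab_frame('side'); md=blob(d,'knob',(234,207))
print('knob',fit([('scene',None,mk),('side',None,md)],'knob',(.461,.139)))
P=[.4603,.139,.22]; print(tool(P,T))
E
```

```text
clock: 17.8
eef_pos: [0.5078, 0.3343, 0.2265]
orientation: [3.133, 0.001, 2.273]
force: [0.8, 0.1, 0.3]
gripper_width: 0.702
grasp_force: 0.0
[0.50782565 0.33434344 0.22645417]
(223, 284, 19, 22)
knob (array([ 0.4614,  0.1425, -0.0024]), np.float64(1.9))
[-118.5 -162.5    5.2]
```

View pics/p8.png

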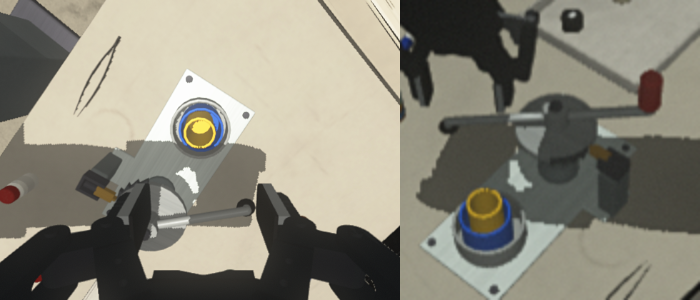

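Both cups are nested upright (wrist crop (200,130)). Next: the knob, with the tool turned so the pads close along the tangent.

```bash
python3 -m creep '[[-10,-14,5,0.13,0.2],[-25,-34,5,0.27,0.2],[-42,-57,5,0.41,0.2],[-60,-82,5,0.55,0.2],[-78,-107,5,0.69,0.2],[-95,-130,5,0.83,0.2],[-108,-148,5,0.97,0.2],[-116,-158,5,1.11,0.2],[-119,-162,5,1.25,0.2],[-119,-162,5,1.37,0.2]]'
python3 -m creep '[[0,0,0,0,0.2],[0,0,0,0,0.2],[0,0,0,0,0.2]]'
python3 - <<'E'
from h import *
T=pose(); W=grab_frame('wrist'); save('w9',W); print(T[:3,3],observe()['orientation'])
m=blob(W,'knob',(285,210)); print(cv2.boundingRect(m)); v,e=fit([('wrist',T,m)],'knob',(.460,.139),0); print('knob',v,e,tool([*v,.12],T))
E
```

```text
clock: 18.95
eef_pos: [0.4567, 0.1361, 0.2134]
orientation: [-3.139, 0.004, 0.896]
force: [1.0, 0.2, 0.0]
gripper_width: 0.797
grasp_force: 0.0
clock: 19.25
eef_pos: [0.458, 0.1373, 0.2149]
orientation: [-3.141, 0.001, 0.905]
force: [0.0, 0.2, -0.0]
gripper_width: 0.8
grasp_force: 0.0
[0.458006   0.13731937 0.21486334] [-3.14087763e+00  9.25972048e-04  9.04974304e-01]
(268, 183, 40, 52)
knob [0.4601 0.1395] 3.85 [ 3.1  0.4 94.9]
```

View pics/w9.png

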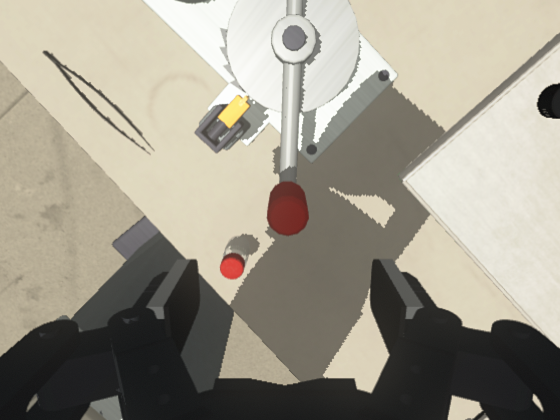

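```bash
python3 - <<'E'
from h import *
T=pose(); pv=atz(ray('wrist',(293,38),T),.117); k=atz(ray('wrist',(288,216),T),.153); print(pv,k,tool(pv,T),tool(k,T),np.linalg.norm((pv-k)[:2]))
y=.141; 
for P in (k,[.4601,.1395,0]):
  d=np.array(P[:2])-pv[:2]; print('lever ang', np.arctan2(d[1],d[0])-y-np.arctan2(-62,-78))
E
python3 -m creep '[[3,2,40,0,0.2],[3,2,75,0,0.3],[3,2,92,0,0.4],[3,2,97,0,0.45],[3,2,97,0,0.5],[3,2,97,0,0.6],[3,2,97,0,0.7],[3,2,97,0,0.8],[3,2,97,0,1],[3,2,97,0,1]]' 60
python3 -m creep '[[0,0,0,0,1],[0,0,0,0,1],[0,0,0,0,1]]' 70
```

```text
[0.52369801 0.21493827 0.117     ] [0.46046926 0.13909923 0.153     ] [101.6   3.7  98. ] [ 2.8  0.8 62.1] 0.09873922778228408
lever ang 0.06322193606922077
lever ang 0.05774654658546163
clock: 20.3
eef_pos: [0.4627, 0.1386, 0.12]
orientation: [3.14, -0.002, 0.903]
force: [-0.4, -1.6, 6.1]
gripper_width: 0.276
grasp_force: 58.9
clock: 20.6
eef_pos: [0.4627, 0.1385, 0.1201]
orientation: [3.14, -0.002, 0.903]
force: [-1.8, -1.2, 7.4]
gripper_width: 0.27
grasp_force: 68.2
```

```bash
python3 -m creep '[[0,4,0,-0.04,1],[0,8,0,-0.08,1],[0.4,12,0,-0.12,1],[0.8,16,0,-0.16,1],[1.4,19.9,0,-0.2,1],[1.4,19.9,0,-0.2,1]]' 70; python3 -c "
from h import *
T=pose();print('force tool',T[:3,:3].T@observe()['force'])"
```

```text
clock: 21.2
eef_pos: [0.4789, 0.1277, 0.1201]
orientation: [3.141, -0.002, 1.103]
force: [-2.5, 1.6, 7.5]
gripper_width: 0.271
grasp_force: 68.3
force tool [ 0.29148995 -2.95927419 -7.45763482]
```

```bash
cat > st.py <<'E'
from h import *
T=pose();s=observe();d=T[:2,3]-[.527,.2151];print('ang',round(np.arctan2(d[1],d[0])+2.329,3),'rad',round(np.hypot(*d),4),'yaw',round(s['orientation'][2]-.903+.06,3),'ftool',(T[:3,:3].T@s['force']).round(1),'t',s['clock'])
E
python3 st.py
python3 -m creep '[[0,4,0,-0.04,1],[0,4,0,-0.04,1]]' >/dev/null; python3 st.py
python3 -m creep '[[0,2,0,-0.02,1],[0,2,0,-0.02,1]]' >/dev/null; python3 st.py
python3 -m creep '[[0,2,0,-0.02,1],[0,2,0,-0.02,1]]' >/dev/null; python3 st.py
python3 -m creep '[[0,2,0,-0.02,1],[0,2,0,-0.02,1]]' >/dev/null; python3 st.py
python3 -m creep '[[0,2,0,-0.02,1],[0,2,0,-0.02,1]]' >/dev/null; python3 st.py
python3 -m creep '[[0,2,0,-0.02,1],[0,2,0,-0.02,1]]' >/dev/null; python3 st.py
```

```text
ang 0.255 rad 0.0997 yaw 0.26 ftool [ 0.3 -3.  -7.5] t 21.2
ang 0.292 rad 0.0997 yaw 0.3 ftool [ 1.  -3.6 -8.2] t 21.4
ang 0.31 rad 0.0996 yaw 0.319 ftool [ 1.5 -6.6 -8.1] t 21.6
ang 0.329 rad 0.0996 yaw 0.339 ftool [ 1.1 -5.2 -8.9] t 21.8
ang 0.348 rad 0.0996 yaw 0.359 ftool [ 1.5 -5.4 -9.4] t 22.0
ang 0.378 rad 0.0996 yaw 0.38 ftool [ 0.9 -1.9 -7.4] t 22.2
ang 0.397 rad 0.0996 yaw 0.4 ftool [ 0.  -2.3 -7.1] t 22.4
```

```bash

python3 -m creep '[[0.2,5,0,-0.05,1],[0.6,10,0,-0.1,1],[1,14,0,-0.14,1],[1,14,0,-0.14,1]]' >/dev/null; python3 st.py
python3 -m creep '[[0,2,0,-0.02,1],[0,2,0,-0.02,1]]' >/dev/null; python3 st.py
python3 -m creep '[[0,2,0,-0.02,1],[0,2,0,-0.02,1]]' >/dev/null; python3 st.py
python3 -m creep '[[0,2,0,-0.02,1],[0,2,0,-0.02,1]]' >/dev/null; python3 st.py
python3 -m creep '[[0,2,0,-0.02,1],[0,2,0,-0.02,1]]' >/dev/null; python3 st.py
python3 -m creep '[[0,2,0,-0.02,1],[0,2,0,-0.02,1]]' >/dev/null; python3 st.py
```

```text
ang 0.532 rad 0.0994 yaw 0.54 ftool [-1.2 -4.  -9.1] t 22.8
ang 0.55 rad 0.0993 yaw 0.56 ftool [ -0.1  -5.1 -10.6] t 23.0
ang 0.569 rad 0.0993 yaw 0.579 ftool [  0.1  -4.8 -10.2] t 23.2
ang 0.587 rad 0.0993 yaw 0.599 ftool [  0.4  -5.6 -10.4] t 23.4
ang 0.618 rad 0.0993 yaw 0.62 ftool [-1.9 -1.8 -7.4] t 23.6
ang 0.637 rad 0.0993 yaw 0.64 ftool [-1.4 -2.1 -7.2] t 23.8
```

Click 2 confirmed. Same again for click 3.

```bash

python3 -m creep '[[0.2,5,0,-0.05,1],[0.6,10,0,-0.1,1],[1,14,0,-0.14,1],[1,14,0,-0.14,1]]' >/dev/null; python3 st.py
python3 -m creep '[[0,2,0,-0.02,1],[0,2,0,-0.02,1]]' >/dev/null; python3 st.py
python3 -m creep '[[0,2,0,-0.02,1],[0,2,0,-0.02,1]]' >/dev/null; python3 st.py
python3 -m creep '[[0,2,0,-0.02,1],[0,2,0,-0.02,1]]' >/dev/null; python3 st.py
python3 -m creep '[[0,2,0,-0.02,1],[0,2,0,-0.02,1]]' >/dev/null; python3 st.py
```

```text
ang 0.772 rad 0.0991 yaw 0.78 ftool [-1.3 -4.9 -9.2] t 24.2
ang 0.79 rad 0.099 yaw 0.8 ftool [ -2.8  -6.  -10.2] t 24.4
ang 0.808 rad 0.099 yaw 0.82 ftool [ -2.   -6.8 -11.4] t 24.6
ang 0.828 rad 0.099 yaw 0.84 ftool [ -1.8  -5.9 -10.8] t 24.8
ang 0.86 rad 0.099 yaw 0.861 ftool [-3.3 -2.1 -7.2] t 25.0
```

Third click heard (force fell 5.9→2.1). A little further for margin, then check.

```bash

python3 -m creep '[[0,2,0,-0.02,1],[0,4,0,-0.04,1],[0,4,0,-0.04,1],[0,4,0,-0.04,1]]'; python3 st.py
python3 - <<'E'
from h import *
g=grab_frame('scene');d=grab_frame('side'); save('p10',np.hstack([cv2.resize(g[190:340,190:340],(400,400)),cv2.resize(d[160:310,170:320],(400,400))]))
E
```

```text
clock: 25.4
eef_pos: [0.5408, 0.1171, 0.1201]
orientation: [3.141, 0.001, 1.743]
force: [-3.1, -2.4, 7.6]
gripper_width: 0.272
grasp_force: 69.6
ang 0.898 rad 0.0989 yaw 0.9 ftool [-1.8 -3.4 -7.6] t 25.4
```

View pics/p10.png

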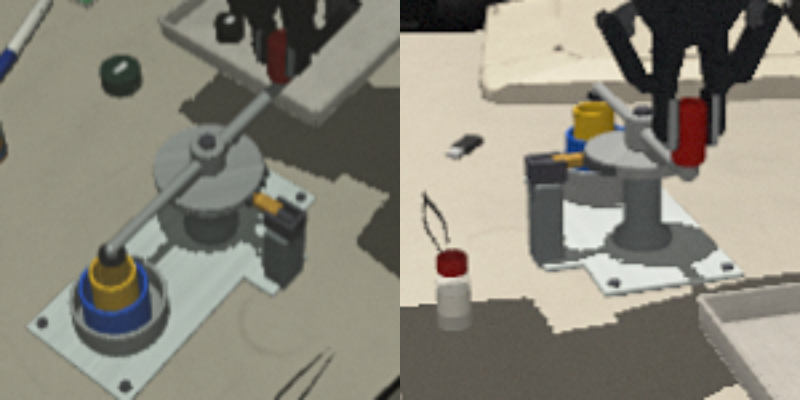

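The pad at (108,250) stands over the nested cups, the cups are upright, and the knob is still held at about 0.90 rad. Handing in.

```bash
python3 -c "
from plant import close_job; print(close_job())"
```

```text
the job is handed in; nothing more can be done
None
```

The job is handed in at 25.5 s: the blue cup is in the holder with the yellow one inside it, both upright and set down; the lever is three clicks on, at about 0.90 rad, with the pad over the cups and the gripper still holding the knob. The vial, dropper bottle and green mount were not touched.

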